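# Free, align and press shut the analyser's service panel

## Robot

A 6-joint arm with a two-finger parallel gripper is mounted at the origin on the work surface. World frame = base frame: x ahead of the robot, y to its left, z up, the work surface at z = 0. Lengths are in m, angles in rad, forces in N, time in s.
With the tool pointing down it reaches from about 0.25 to 0.775 m from the base axis. Payload 8.9 kg.
Tool frame: the origin (TCP) lies at the very end of the fingers, on their centre line; the grasp point (between the pads) lies 19 mm behind it; z points along the fingers, y is the line along which they close (so a half turn about z gives the same grasp; the last joint's range is limited). The gripper opens to 85 mm and grips with 20 to 120 N. Pads are 22 mm wide; open, the fingers measure 114 mm over their backs; the gripper's body (76 mm by 85 mm) begins 54 mm behind the grasp point. The pads swing forward as they close: fully open they stand 13 mm farther back than shut.
Start: joints at [1.125, 0.291, -0.153, 1.127, 0, 1.431], TCP at [0.159, 0.5, 0.231] pointing down, gripper open.
Joint ranges: [-2.52, 2.52], [-0.91, 1.74], [-1.3, 1.37], [-1.96, 2.02], [-1.52, 1.47], [-3.14, 3.14]. Speed limits (rad/s): [2.22, 2.22, 2.79, 3.14, 3.14, 3.14].

## Interface

Orientations are given as a 3x3 rotation matrix whose columns are the frame's x, y, z axes.
In Python, from rig import ctrl gives the robot as it stands. The module is installed in compiled form; this text tells all that it offers.
- The arm moves only by the tool move_arm, never from a script. Its argument "steps" is a list of rows, each a list of 7 numbers: the shift along the tool's x, y, z in mm, then the turn, a rotation vector about the tool's x, y, z in rad, then the closure, from 0 (fully open) to 1 (shut). In form: [[tx, ty, tz, ax, ay, az, jaw], ...]. A call has 1 to 12 rows; each row is the pose to reach, as a shift and turn from the pose commanded when the call began, along the tool's axes at that moment; what a row does not reach only later rows make up. A row lasts 1/10 s, in which the tool goes at most 50 mm and 8.59 degrees, less where a joint would pass 70% of its speed; a pose out of reach is approached as far as the arm can. A call with a gripper value outside its range is refused whole. The fingers move at their own pace and stop on an object; "newtons" is the grip in N (left out, the last holds). Time passes only in rows, so rows that repeat a pose let the fingers close. It gives the time, the measured TCP pose, the force, the opening and the grip force at its end, in the units of the state.
- ctrl.read_state(): the state, without advancing time (a new reading comes with each control period).
- ctrl.capture(name): name is "scene" or "top" or "wrist"; returns the picture (480x640x3 uint8, blue, green, red); there is no depth.
- ctrl.calibration(name): a dict with "K" (3x3 intrinsics, pixels), "world_from_camera" (4x4, takes a point from camera to world coordinates). Camera axes: x right, y down, z forward; pixel columns grow to the right and rows downward; lengths in m; the calibration is good to about 2 mm. A picture is of the moment at which its call begins: read the wrist's pose just before it. calibration takes no time and is no camera call; for the wrist camera it gives the pose at the moment of the call.
- ctrl.finish_job(): hands the job in; it is judged then, once.
The state is a dict: "time": time; "q": joint angles; "joint_velocities": joint speeds; "joint_torque": joint torques, N m; "ee_pos": TCP position; "eef_rot": TCP orientation; "wrist_force": force on the tool from outside, world axes, zero at the start; "wrist_torque": the same for the moment, N m; "finger_gap": finger opening in m; "finger_force": force on a finger pad.
Only numpy, scipy, OpenCV 4.12 (cv2) and the standard library are available. Lean on these libraries where they do the work, as an engineer would, in place of code of your own. Each camera call takes 0.05 s, during which the arm holds its last target. There are 200 camera calls.

## Task

The service panel on top of the low bench analyser is standing open on its springs. Turn the clamp knob beside it clockwise to its stop so that its jaw swings out from under the panel, then turn the panel's quarter-turn wing fastener until it lies in line with the two index ribs, and then press the panel fully home against its frame. Finish while still holding the panel pressed shut with the gripper, and leave the other things on and around the analyser where they are.

Things in the scene. Friction and masses are not known exactly. Their poses are not given: they have to be found in the camera images.
- analyser: Low white bench analyser, 260 (x) x 360 (y) x 100 mm high, fixed to the bench. Origin: centre of its underside on the bench; z up; at yaw 0 its x axis points away from the robot. On its flat top deck (z = 100 mm) are the service panel (centred at x 0, y +40 mm) and the clamp knob (x 0, y -73 mm).
- panel: Plain aluminium panel, 120 (x) x 150 (y) x 6 mm, axes as the analyser. Origin: centre of its underside, 116 mm above the bench when open, 104 when home. It only moves up and down on four corner posts (8 mm thick, 2 mm proud), lifted by springs. It carries the wing fastener at its x 0, y +35 mm; two black index ribs 22 mm long, along its x axis, flank the fastener.
- panel_press (a point): Point on the panel's top face in the middle of its bare half (panel x 0, y -33 mm), 68 mm from the fastener's axis: a good place to push straight down. Moves with the panel.
- panel_travel (a joint): How far the panel has been pressed down, m: 0 open, 0.012 fully home on the frame (hard stop). The springs need about 2 N to start it and 8 N to hold it home (some N more or less), and lift it again when let go. It stops after about 2 mm while the clamp's jaw is under it and after about 1 mm while the fastener is out of line.
- fastener_grip (a point): Point on the fastener's axis at a good grip height, 27 mm above the panel's top face. The fastener is a black upright wing 44 mm long, 10 mm thick, with its top 38 mm and its underside 12 mm above the panel, on a flat steel disc 42 mm across and 4 mm high. This frame's x axis runs along the wing, z up.
- fastener (a joint): Fastener angle, rad, growing counter-clockwise seen from above: 0 when the wing lies along the panel's x axis, in line with the index ribs (its cross tab then fits the slot in the frame, within 0.2 rad). It starts 0.6 to 1.4 rad out, turns from -0.6 to 1.5 and has no stop or click at 0. Stiff enough to stay where left (friction torque about 0.04 N m). Turned with the panel up.
- clamp_grip (a point): Point on the clamp knob's axis at a good grip height, 141 mm above the bench. The knob is a black upright ridge 46 mm long, 12 mm thick, its top 150 mm and its lower edge 120 mm above the bench, on a round skirt 42 mm across, 114 to 120 mm above the bench. This frame's y axis runs along the ridge and points to the end with the white mark, the way that the steel jaw below it points; z up.
- clamp (a joint): Clamp knob angle, rad, growing clockwise seen from above: 0 when the jaw (12 mm wide, 10 mm thick, reaching 50 mm from the axis) points along the analyser's +y under the panel's edge, 1.5 at its stop, with the jaw swung clear and lying along the panel's edge. Starts at 0.1 to 0.45. Stays where left (friction torque about 0.05 N m).
- jar: Small capped amber jar, 30 mm across, 38 mm high, standing on the analyser's far edge. Leave it. Origin: centre of its underside.
- slide_box: Blue slide box 36 x 84 x 28 mm lying on the analyser's far edge. Leave it. Origin: centre of its underside.
- cup: White plastic cup, 60 mm across, 60 mm high, on the bench close to the left of the analyser. Leave it.
- reagent: White reagent bottle 64 mm across, 130 mm high, on the bench close to the right of the analyser. Leave it.
- swab_tray: Steel tray 110 x 170 x 30 mm on the bench at the right. Leave it.
- dish: Shallow glass dish, 90 mm across, 16 mm high, on the bench at the left. Leave it.

How it is judged:
By the outcome, as a careful person would: the job done as asked, in the order asked, and still so for the second after the job is handed in, while the arm keeps its last pose, push and grip.
It also fails if it takes over 51 s, if anything falls off the work surface, if the arm or the gripper's body presses on something with over 40 N, if the wrist force passes 120 N, or if a joint passes its speed limit or range.

## Working session

There is one attempt and no reset: what is moved stays moved. The work goes in short steps, Python scripts to look and compute and a tool call to move; the robot and the scene stay as the last step left them, time stands still between calls to the robot, and variables do not carry over. Pictures are saved under pics/ and viewed, at most 10 in all, crops included, and the job is handed in when it is done.

Besides the shell and the picture viewer there is one more tool, called after "Emit:" by a JSON object that holds its "fn" and its "kwargs", one argument or row to a line. move_arm: Moves the arm, as the interface text tells. Its arguments: {"type":"object","properties":{"steps":{"type":"array"},"newtons":{"type":"number"}},"required":["steps"]}

```bash
mkdir -p pics
cat > h.py <<'E'
import numpy as np, cv2
from rig import ctrl
def ray(cal,u,v,z):
    K=np.array(cal["K"]);T=np.array(cal["world_from_camera"])
    d=T[:3,:3]@np.linalg.solve(K,[u,v,1.]);o=T[:3,3]
    return o+d*(z-o[2])/d[2]
def proj(cal,p):
    K=np.array(cal["K"]);T=np.linalg.inv(np.array(cal["world_from_camera"]))
    c=K@(T[:3,:3]@np.array(p)+T[:3,3]);return c[:2]/c[2]
E
python3 - <<'E'
from h import *
for n in("top","scene"):
    cv2.imwrite(f"pics/{n}0.png",ctrl.capture(n));c=ctrl.calibration(n);print(n,np.round(c["K"],1).tolist(),np.round(c["world_from_camera"],3).tolist())
s=ctrl.read_state();print(s["time"],s["ee_pos"],np.round(s["eef_rot"],3).tolist(),s["wrist_force"],s["finger_gap"])
E
```

```text
top [[500.5, 0.0, 322.3], [0.0, 500.5, 242.7], [0.0, 0.0, 1.0]] [[-0.004, -0.977, 0.213, 0.285], [-1.0, 0.003, -0.006, -0.037], [0.005, -0.213, -0.977, 1.443], [0.0, 0.0, 0.0, 1.0]]
scene [[483.0, 0.0, 312.0], [0.0, 483.0, 245.4], [0.0, 0.0, 1.0]] [[0.269, 0.687, -0.675, 1.368], [0.963, -0.2, 0.18, -0.271], [-0.011, -0.698, -0.716, 0.992], [0.0, 0.0, 0.0, 1.0]]
0.1 [0.15836659 0.50014216 0.23080599] [[-0.953, 0.302, -0.001], [0.302, 0.953, -0.001], [0.0, -0.001, -1.0]] [ 0.13554629  0.89284117 -0.35667986] 0.08537152825621248
```

View pics/top0.png

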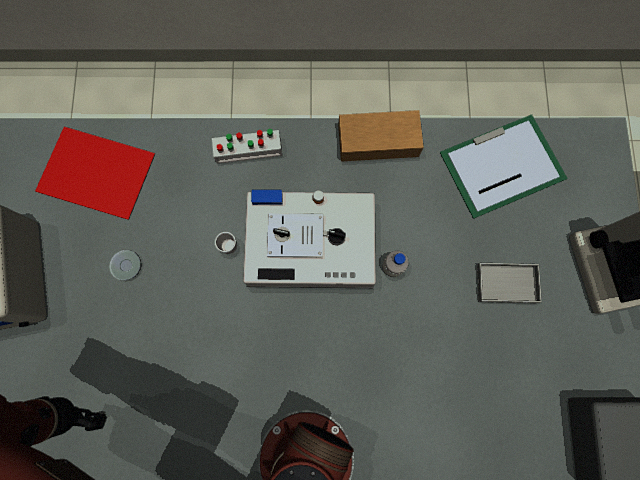

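View pics/scene0.png

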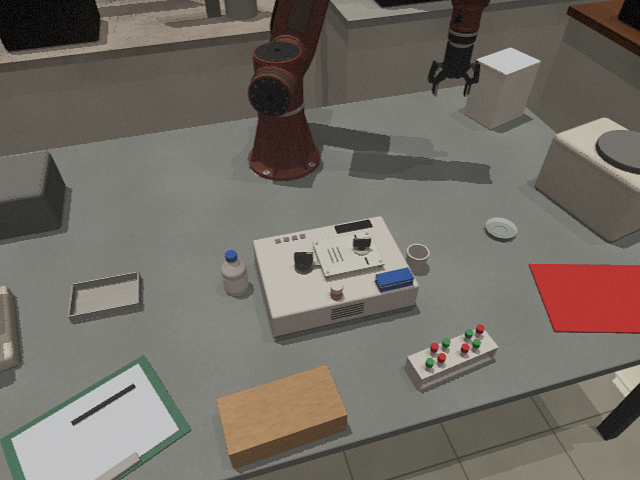

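The top picture shows the analyser at cols 246-375, rows 192-287. The fastener is near (282,233), the ribs near (282,219) and (282,250), and the knob near (337,237). The wing lies mostly along world y. Next I'll measure the analyser's pose and zoom in.

Run:
```python
from h import *
im=cv2.imread("pics/top0.png");c=ctrl.calibration("top")
cv2.imwrite("pics/top0z.png",cv2.resize(im[185:295,240:385],None,fx=5,fy=5,interpolation=cv2.INTER_CUBIC))
g=im.min(2);m=(g>170).astype(np.uint8);m=cv2.morphologyEx(m,cv2.MORPH_CLOSE,np.ones((15,15)))
n,l,st,ce=cv2.connectedComponentsWithStats(m)
i=l[260,320];print(st[i]);ct=cv2.findContours((l==i).astype(np.uint8),0,2)[0][0]
w=np.array([ray(c,*p[0],.1)[:2] for p in ct.astype(float)],dtype=np.float32)
print(cv2.minAreaRect(w))
for n,(u,v,z) in dict(fast=(282,233,.145),knob=(337,237,.15),rib1=(282,219,.122),rib2=(282,250,.122)).items(): print(n,ray(c,u,v,z))
```

```text
[  215   191   159    92 11360]
((0.5990843176841736, 0.031131967902183533), (0.435891717672348, 0.25736480951309204), 89.80268859863281)
fast [0.59573833 0.06194475 0.145     ]
knob [ 0.58321299 -0.08437074  0.15      ]
rib1 [0.64051453 0.06421724 0.122     ]
rib2 [0.55418606 0.06309337 0.122     ]
```

View pics/top0z.png

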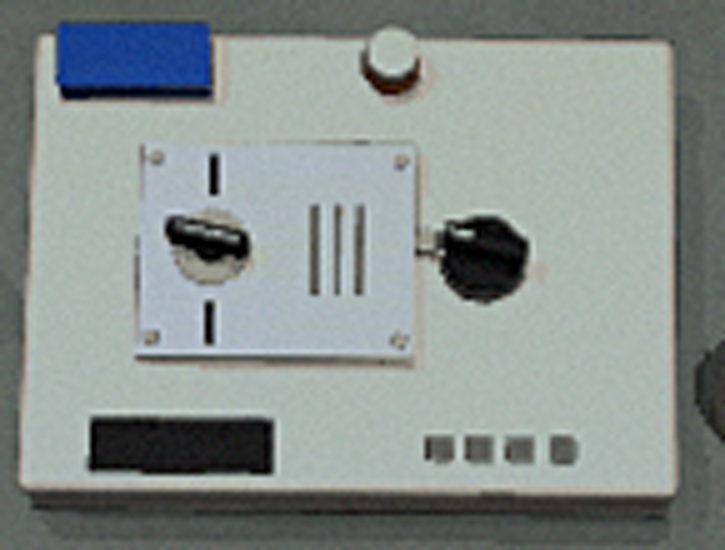

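The crop shows the wing with its left end (170,225) slightly farther away than its right end (248,240), so it's at about +1.37 rad. The knob's white mark is at (460,230), so the clamp is at about 0.3 rad with its jaw under the panel edge. Analyser yaw is about 0. I'll go above the knob now, with tool yaw chosen so that both clockwise turns fit the last joint's range.

Emit:
{"fn": "move_arm", "kwargs": {
  "steps": [
    [-593,-425,-69,0,0,-1.58,0],
    [-593,-425,-69,0,0,-1.58,0],
    [-593,-425,-69,0,0,-1.58,0],
    [-593,-425,-69,0,0,-1.58,0],
    [-593,-425,-69,0,0,-1.58,0],
    [-593,-425,-69,0,0,-1.58,0],
    [-593,-425,-69,0,0,-1.58,0],
    [-593,-425,-69,0,0,-1.58,0],
    [-593,-425,-69,0,0,-1.58,0],
    [-593,-425,-69,0,0,-1.58,0],
    [-593,-425,-69,0,0,-1.58,0],
    [-593,-425,-69,0,0,-1.58,0]
  ]
}}

```text
time: 1.3
ee_pos: [0.4692, 0.088, 0.2801]
eef_rot: [[-0.317, -0.948, -0.0], [-0.948, 0.317, 0.0], [-0.0, 0.0, -1.0]]
wrist_force: [1.8, 0.9, -0.9]
finger_gap: 0.0853
finger_force: 0.0
```

```bash
cat > d.py <<'E'
# d.py x y z yaw(of tool x): print the shift/turn in tool axes
import sys
from h import *
s=ctrl.read_state();R=np.array(s["eef_rot"]);x,y,z,a=map(float,sys.argv[1:])
print("t",s["time"],"pos",np.round(s["ee_pos"],4),"yaw",round(np.arctan2(R[1,0],R[0,0]),3),"q6",round(s["q"][5],2))
G=np.array([[np.cos(a),np.sin(a),0],[np.sin(a),-np.cos(a),0],[0,0,-1]])
print("shift mm",np.round(R.T@(np.array([x,y,z])-s["ee_pos"])*1000,1),"turn",np.round(cv2.Rodrigues(R.T@G)[0].ravel(),3))
E
python3 d.py .595 -.085 .3 -1.87
```

```text
t 1.3 pos [0.4692 0.088  0.2801] yaw -1.893 q6 -1.22
shift mm [ 124.2 -174.1  -19.9] turn [ 0.     0.    -0.023]
```

Emit:
{"fn": "move_arm", "kwargs": {
  "steps": [
    [118,-160,-18,0,0,0,0],
    [118,-160,-18,0,0,0,0],
    [118,-160,-18,0,0,0,0],
    [118,-160,-18,0,0,0,0],
    [118,-160,-18,0,0,0,0],
    [118,-160,-18,0,0,0,0]
  ]
}}

```text
time: 1.9
ee_pos: [0.582, -0.0745, 0.2971]
eef_rot: [[-0.324, -0.946, -0.002], [-0.946, 0.324, 0.001], [-0.0, 0.002, -1.0]]
wrist_force: [0.5, 0.4, 0.3]
finger_gap: 0.0853
finger_force: 0.0
```

```bash
python3 d.py .595 -.085 .3 -1.87
python3 - <<'E'
from h import *
import pickle
c=ctrl.calibration("wrist");im=ctrl.capture("wrist");cv2.imwrite("pics/w1.png",im);pickle.dump(c,open("w1.pkl","wb"))
print(np.round(c["K"],1).tolist(),np.round(c["world_from_camera"],3).tolist())
print("knob",proj(c,[.597,-.085,.15]),"fast",proj(c,[.597,.064,.149]))
E
```

```text
t 1.9 pos [ 0.582  -0.0745  0.2971] yaw -1.901 q6 -1.49
shift mm [  5.7 -15.7  -2.9] turn [ 0.002  0.    -0.031]
[[337.1, 0.0, 326.2], [0.0, 337.1, 243.9], [0.0, 0.0, 1.0]] [[-0.946, 0.311, 0.091, 0.559], [0.324, 0.907, 0.27, -0.143], [0.002, 0.285, -0.958, 0.44], [0.0, 0.0, 0.0, 1.0]]
knob [306.82977075 223.04139678] fast [357.27440083 359.75002057]
```

View pics/w1.png

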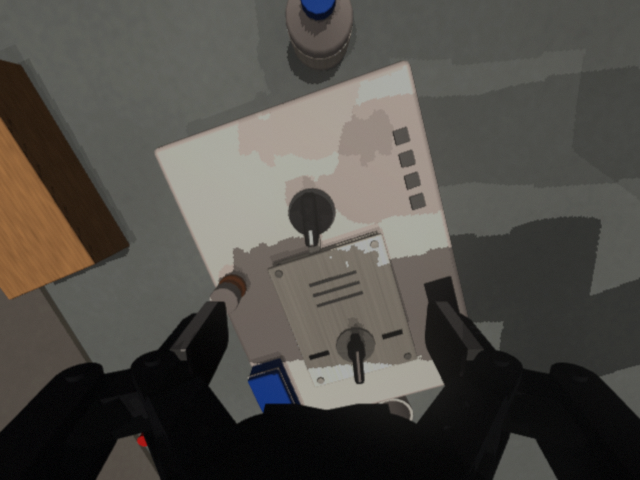

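The wrist view shows the knob skirt centred near (311,212) with its mark at (311,238). The fastener disc is centred near (356,345), its wing running from about (354,335) to (360,380), and the ribs are at (320,355) and (392,334).

Run:
```python
from h import *
import pickle
im=cv2.imread("pics/w1.png");c=pickle.load(open("w1.pkl","rb"))
for n,(u,v,z) in dict(skirt=(311,212,.12),mark=(311,238,.15),mark0=(309,231,.15),mark1=(311,244,.15),disc=(356,345,.126),wing0=(354,335,.16),wing1=(360,380,.16),rib1=(320,355,.122),rib2=(392,334,.122),pA=(279,274,.124),pB=(374,244,.124),pC=(320,380,.124),pD=(408,356,.124)).items(): print(n,np.round(ray(c,u,v,z),4))
z=np.hstack([cv2.resize(im[175:255,270:350],(396,396),interpolation=2),cv2.resize(im[310:390,315:395],(396,396),interpolation=2)])
cv2.imwrite("pics/w1z.png",z)
```

```text
skirt [ 0.5934 -0.0879  0.12  ]
mark [ 0.5981 -0.0709  0.15  ]
mark0 [ 0.5976 -0.0776  0.15  ]
mark1 [ 0.6    -0.0656  0.15  ]
disc [0.5958 0.0624 0.126 ]
wing0 [0.5904 0.0293 0.16  ]
wing1 [0.6    0.0792 0.16  ]
rib1 [0.6372 0.0642 0.122 ]
rib2 [0.5557 0.0647 0.122 ]
pA [ 0.6447 -0.0395  0.124 ]
pB [ 0.5453 -0.0387  0.124 ]
pC [0.6473 0.0933 0.124 ]
pD [0.5466 0.0952 0.124 ]
```

View pics/w1z.png

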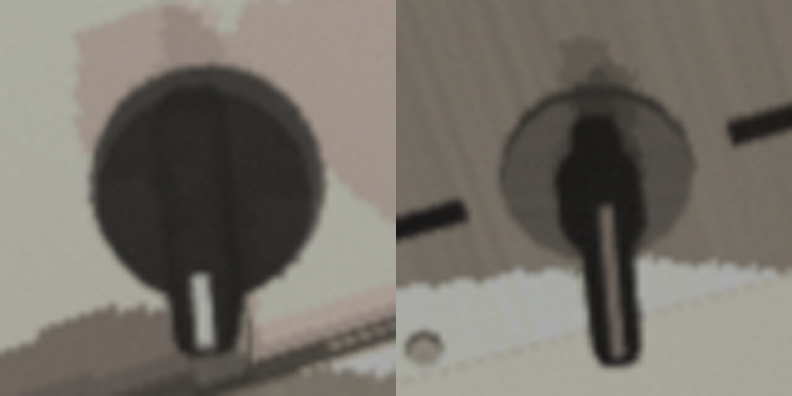

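The measured sizes agree: posts are about 134 mm apart in y and 100 mm in x, and rib centres about 81 mm. The analyser origin is about (0.596,-0.012) with yaw about -0.01, so the knob is near (0.595,-0.087) at about 0.29 rad and the fastener near (0.596,0.063) at about 1.36 rad. Next I'll go down on the knob.

```bash
python3 d.py .595 -.0865 .127 -1.86
```

```text
t 1.95 pos [ 0.5816 -0.0735  0.2974] yaw -1.899 q6 -1.49
shift mm [  8.  -17.2 170.4] turn [ 0.002  0.    -0.039]
```

Emit:
{"fn": "move_arm", "kwargs": {
  "steps": [
    [8,-17,30,0,0,-0.03,0],
    [8,-17,60,0,0,-0.03,0],
    [8,-17,95,0,0,-0.03,0],
    [8,-17,120,0,0,-0.03,0],
    [8,-17,120,0,0,-0.03,0],
    [8,-17,120,0,0,-0.03,0]
  ],
  "newtons": 30
}}

```text
time: 2.55
ee_pos: [0.5953, -0.0856, 0.179]
eef_rot: [[-0.292, -0.956, -0.0], [-0.956, 0.292, 0.0], [-0.0, 0.0, -1.0]]
wrist_force: [1.2, 0.2, 1.3]
finger_gap: 0.0851
finger_force: 0.0
```

```bash
python3 d.py .595 -.0865 .127 -1.86
python3 - <<'E'
from h import *
import pickle
c=ctrl.calibration("wrist");im=ctrl.capture("wrist");cv2.imwrite("pics/w2.png",im);pickle.dump(c,open("w2.pkl","wb"))
print("knob",proj(c,[.595,-.0865,.15]),"fast",proj(c,[.596,.063,.16]))
E
```

```text
t 2.55 pos [ 0.5953 -0.0856  0.179 ] yaw -1.867 q6 -1.54
shift mm [ 0.9 -0.  52. ] turn [ 0.     0.    -0.007]
knob [327.5393932  278.93237337] fast [393.90532763 491.86065936]
```

View pics/w2.png

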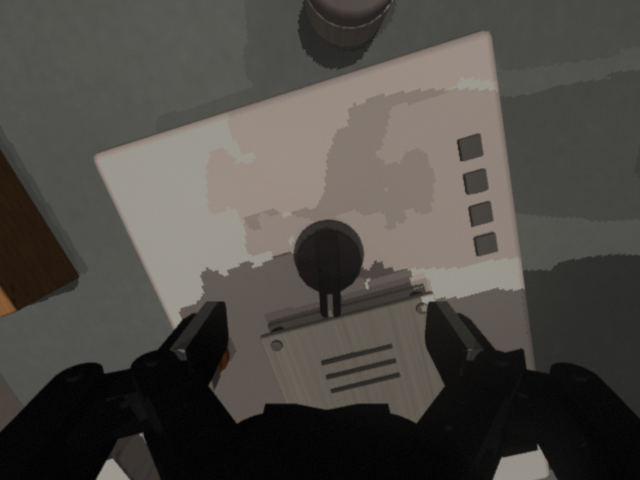

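The skirt is at (329,257) with its ridge upright in the image, midway between the fingers. The jar sits behind and beyond the left finger, clear of it. I'll go down and close.

Emit:
{"fn": "move_arm", "kwargs": {
  "steps": [
    [1,0,30,0,0,0,0],
    [1,0,52,0,0,0,0],
    [1,0,52,0,0,0,0],
    [1,0,52,0,0,0,0.7],
    [1,0,52,0,0,0,1],
    [1,0,52,0,0,0,1],
    [1,0,52,0,0,0,1],
    [1,0,52,0,0,0,1],
    [1,0,52,0,0,0,1],
    [1,0,52,0,0,0,1]
  ],
  "newtons": 30
}}

```text
time: 3.6
ee_pos: [0.5937, -0.087, 0.1267]
eef_rot: [[-0.293, -0.956, -0.003], [-0.956, 0.293, 0.001], [-0.0, 0.003, -1.0]]
wrist_force: [-8.7, 2.9, 11.1]
finger_gap: 0.0114
finger_force: 31.4
```

```bash
cat > s.py <<'E'
from h import *
s=ctrl.read_state();R=np.array(s["eef_rot"])
print(s["time"],np.round(s["ee_pos"],4),"yaw",round(np.arctan2(R[1,0],R[0,0]),3),"q6",round(s["q"][5],2),"F",np.round(s["wrist_force"],1),"Ftool",np.round(R.T@s["wrist_force"],1),"M",np.round(s["wrist_torque"],2),"gap",round(s["finger_gap"],4),s["finger_force"])
E
python3 s.py
```

```text
3.6 [ 0.5937 -0.087   0.1267] yaw -1.868 q6 -1.54 F [-8.7  2.9 11.1] Ftool [ -0.2   9.2 -11.1] M [ 0.56  1.77 -0.02] gap 0.0114 31.387537121772766
```

Emit:
{"fn": "move_arm", "kwargs": {
  "steps": [
    [0,2,-2,0,0,0,1],
    [0,2,-2,0,0,0.08,1],
    [0,2,-2,0,0,0.2,1],
    [0,2,-2,0,0,0.32,1],
    [0,2,-2,0,0,0.44,1],
    [0,2,-2,0,0,0.56,1],
    [0,2,-2,0,0,0.6,1],
    [0,2,-2,0,0,0.6,1]
  ]
}}

```text
time: 4.4
ee_pos: [0.5925, -0.0863, 0.127]
eef_rot: [[-0.782, -0.623, -0.002], [-0.623, 0.782, 0.001], [0.001, 0.003, -1.0]]
wrist_force: [0.4, 2.0, -10.0]
finger_gap: 0.0112
finger_force: 32.2
```

```bash
python3 s.py
```

```text
4.4 [ 0.5925 -0.0863  0.127 ] yaw -2.469 q6 -0.94 F [  0.4   2.  -10. ] Ftool [-1.5  1.3 10. ] M [ 0.67 -0.04 -0.07] gap 0.0112 32.17447221279144
```

Emit:
{"fn": "move_arm", "kwargs": {
  "steps": [
    [0,0,1,0,0,0.1,1],
    [0,0,1,0,0,0.22,1],
    [0,0,1,0,0,0.34,1],
    [0,0,1,0,0,0.45,1],
    [0,0,1,0,0,0.52,1],
    [0,0,1,0,0,0.56,1],
    [0,0,1,0,0,0.6,1],
    [0,0,1,0,0,0.6,1]
  ]
}}

```text
time: 5.2
ee_pos: [0.5922, -0.0854, 0.1269]
eef_rot: [[-0.997, -0.074, -0.002], [-0.074, 0.997, 0.003], [0.002, 0.003, -1.0]]
wrist_force: [-3.7, 6.6, -0.6]
finger_gap: 0.011
finger_force: 33.6
```

```bash
python3 s.py
```

```text
5.2 [ 0.5922 -0.0854  0.1269] yaw -3.067 q6 -0.34 F [-3.7  6.6 -0.6] Ftool [3.2 6.9 0.6] M [ 1.71  0.85 -0.04] gap 0.011 33.60182851552963
```

Emit:
{"fn": "move_arm", "kwargs": {
  "steps": [
    [0,1,0,0,0,0.04,1],
    [0,1,0,0,0,0.07,1],
    [0,1,0,0,0,0.07,1]
  ]
}}

```text
time: 5.5
ee_pos: [0.5922, -0.0853, 0.127]
eef_rot: [[-1.0, -0.005, -0.002], [-0.005, 1.0, 0.001], [0.002, 0.001, -1.0]]
wrist_force: [-5.0, 3.3, -1.0]
finger_gap: 0.0114
finger_force: 43.7
```

```bash
python3 s.py
```

```text
5.5 [ 0.5922 -0.0853  0.127 ] yaw -3.137 q6 -0.27 F [-5.   3.3 -1. ] Ftool [5.  3.4 1. ] M [0.85 0.98 0.94] gap 0.0114 43.66496980190277
```

The moment about z jumped to 0.94 N m, so the knob is at its stop. I'll relax it, release and rise.

Emit:
{"fn": "move_arm", "kwargs": {
  "steps": [
    [0,0,0,0,0,-0.05,1],
    [0,0,0,0,0,-0.05,0.6],
    [0,0,0,0,0,-0.05,0.3],
    [0,0,0,0,0,-0.05,0],
    [0,0,0,0,0,-0.05,0],
    [0,0,-40,0,0,-0.05,0],
    [0,0,-80,0,0,-0.05,0],
    [0,0,-120,0,0,-0.05,0]
  ]
}}

```text
time: 6.3
ee_pos: [0.5932, -0.0861, 0.2486]
eef_rot: [[-0.999, -0.053, 0.0], [-0.053, 0.999, -0.0], [-0.0, -0.0, -1.0]]
wrist_force: [1.2, -0.5, -0.2]
finger_gap: 0.0853
finger_force: 0.0
```

```bash
python3 d.py .59 .04 .25 -1.78
```

```text
t 6.3 pos [ 0.5932 -0.0861  0.2486] yaw -3.089 q6 -0.32
shift mm [ -3.5 126.1  -1.4] turn [-0.    -0.    -1.309]
```

Emit:
{"fn": "move_arm", "kwargs": {
  "steps": [
    [-4,126,0,0,0,-1.31,0],
    [-4,126,0,0,0,-1.31,0],
    [-4,126,0,0,0,-1.31,0],
    [-4,126,0,0,0,-1.31,0],
    [-4,126,0,0,0,-1.31,0],
    [-4,126,0,0,0,-1.31,0],
    [-4,126,0,0,0,-1.31,0],
    [-4,126,0,0,0,-1.31,0],
    [-4,126,0,0,0,-1.31,0],
    [-4,126,0,0,0,-1.31,0],
    [-4,126,0,0,0,-1.31,0]
  ]
}}

```text
time: 7.4
ee_pos: [0.5907, 0.0399, 0.2472]
eef_rot: [[-0.21, -0.978, 0.0], [-0.978, 0.21, -0.0], [0.0, -0.0, -1.0]]
wrist_force: [0.6, -0.5, -0.2]
finger_gap: 0.0852
finger_force: 0.0
```

```bash
python3 d.py .596 .063 .2 -1.78
python3 - <<'E'
from h import *
import pickle
c=ctrl.calibration("wrist");im=ctrl.capture("wrist");cv2.imwrite("pics/w3.png",im);pickle.dump(c,open("w3.pkl","wb"))
print("knob",proj(c,[.594,-.0865,.12]),"fast",proj(c,[.596,.063,.126]))
E
```

```text
t 7.4 pos [0.5907 0.0399 0.2472] yaw -1.782 q6 -1.42
shift mm [-23.7  -0.3  47.2] turn [-0.    -0.    -0.002]
knob [286.30588677  70.9876959 ] fast [326.80728245 263.85795328]
```

View pics/w3.png

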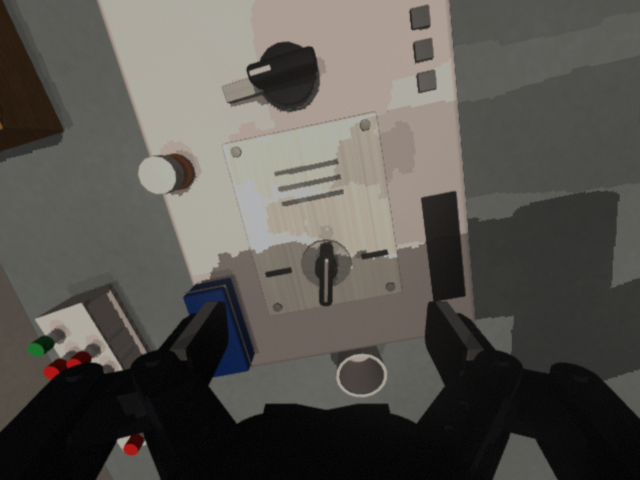

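The view shows the jaw swung clear along the panel edge, at (235,90)-(260,85). The wing is upright at u=326 with its disc at (327,263), matching the estimate. I'll go down and grip it.

Emit:
{"fn": "move_arm", "kwargs": {
  "steps": [
    [-24,0,30,0,0,0,0],
    [-24,0,70,0,0,0,0],
    [-24,0,105,0,0,0,0],
    [-24,0,115,0,0,0,0],
    [-24,0,115,0,0,0,0],
    [-24,0,115,0,0,0,0.7],
    [-24,0,115,0,0,0,1],
    [-24,0,115,0,0,0,1],
    [-24,0,115,0,0,0,1],
    [-24,0,115,0,0,0,1],
    [-24,0,115,0,0,0,1]
  ],
  "newtons": 30
}}

```text
time: 8.55
ee_pos: [0.5962, 0.0634, 0.1327]
eef_rot: [[-0.206, -0.978, 0.001], [-0.978, 0.206, -0.0], [-0.0, -0.001, -1.0]]
wrist_force: [1.0, -0.5, 3.2]
finger_gap: 0.0156
finger_force: 29.2
```

```bash
python3 s.py
```

```text
8.55 [0.5962 0.0634 0.1327] yaw -1.779 q6 -1.38 F [ 1.  -0.5  3.2] Ftool [ 0.3 -1.1 -3.2] M [-0.1  -0.2   0.04] gap 0.0156 29.193490147590637
```

The gap is 15.6 mm, so the fingertips may be on the hub below the 10 mm wing. I'll open a little, go up 5 mm and grip again.

Emit:
{"fn": "move_arm", "kwargs": {
  "steps": [
    [0,0,0,0,0,0,0.5],
    [0,0,0,0,0,0,0.5],
    [0,0,-5,0,0,0,0.5],
    [0,0,-5,0,0,0,1],
    [0,0,-5,0,0,0,1],
    [0,0,-5,0,0,0,1],
    [0,0,-5,0,0,0,1],
    [0,0,-5,0,0,0,1]
  ]
}}

```text
time: 9.35
ee_pos: [0.5962, 0.0634, 0.1374]
eef_rot: [[-0.206, -0.978, 0.001], [-0.978, 0.206, -0.0], [-0.0, -0.001, -1.0]]
wrist_force: [1.9, -0.3, 3.6]
finger_gap: 0.0143
finger_force: 29.2
```

```bash
python3 s.py
```

```text
9.35 [0.5962 0.0634 0.1374] yaw -1.779 q6 -1.38 F [ 1.9 -0.3  3.6] Ftool [-0.1 -1.9 -3.6] M [-0.04 -0.6   0.03] gap 0.0143 29.207506477832794
```

Emit:
{"fn": "move_arm", "kwargs": {
  "steps": [
    [0,0,0,0,0,0.12,1],
    [0,0,0,0,0,0.24,1],
    [0,0,0,0,0,0.36,1],
    [0,0,0,0,0,0.48,1],
    [0,0,0,0,0,0.6,1],
    [0,0,0,0,0,0.72,1],
    [0,0,0,0,0,0.84,1],
    [0,0,0,0,0,0.96,1],
    [0,0,0,0,0,1.08,1],
    [0,0,0,0,0,1.2,1],
    [0,0,0,0,0,1.3,1],
    [0,0,0,0,0,1.37,1]
  ]
}}

```text
time: 10.55
ee_pos: [0.5965, 0.063, 0.1375]
eef_rot: [[-1.0, 0.011, 0.002], [0.011, 1.0, -0.001], [-0.002, -0.001, -1.0]]
wrist_force: [3.5, -2.3, 1.9]
finger_gap: 0.0146
finger_force: 29.2
```

Emit:
{"fn": "move_arm", "kwargs": {
  "steps": [
    [0,0,0,0,0,0,1],
    [0,0,0,0,0,0,1]
  ]
}}

```text
time: 10.75
ee_pos: [0.5964, 0.063, 0.1375]
eef_rot: [[-1.0, 0.005, 0.002], [0.005, 1.0, -0.001], [-0.002, -0.001, -1.0]]
wrist_force: [4.0, -3.1, 2.6]
finger_gap: 0.0148
finger_force: 29.2
```

```bash
python3 s.py
```

```text
10.75 [0.5964 0.063  0.1375] yaw 3.137 q6 -0.01 F [ 4.  -3.1  2.6] Ftool [-4.  -3.1 -2.6] M [-0.66 -1.05  0.02] gap 0.0148 29.222253262996674
```

Release, rise and look.

Emit:
{"fn": "move_arm", "kwargs": {
  "steps": [
    [0,0,0,0,0,0,0.5],
    [0,0,0,0,0,0,0],
    [0,0,0,0,0,0,0],
    [0,0,-40,0,0,0,0],
    [0,0,-80,0,0,0,0],
    [0,-30,-110,0,0,0,0],
    [0,-60,-110,0,0,0,0],
    [0,-60,-110,0,0,0,0]
  ]
}}

```text
time: 11.55
ee_pos: [0.5954, 0.0008, 0.2479]
eef_rot: [[-1.0, 0.009, 0.001], [0.009, 1.0, -0.001], [-0.001, -0.001, -1.0]]
wrist_force: [0.3, 0.4, -1.2]
finger_gap: 0.0853
finger_force: 0.0
```

```bash
python3 s.py
python3 - <<'E'
from h import *
import pickle
c=ctrl.calibration("wrist");im=ctrl.capture("wrist");cv2.imwrite("pics/w4.png",im);pickle.dump(c,open("w4.pkl","wb"))
print("knob",proj(c,[.594,-.0865,.12]),"fast",proj(c,[.596,.063,.126]))
E
```

```text
11.55 [0.5954 0.0008 0.2479] yaw 3.133 q6 -0.11 F [ 0.3  0.4 -1.2] Ftool [-0.3  0.4  1.2] M [ 0.04 -0.    0.02] gap 0.0853 0.0
knob [221.3560088  232.77704575] fast [402.71027794 235.43044222]
```

View pics/w4.png

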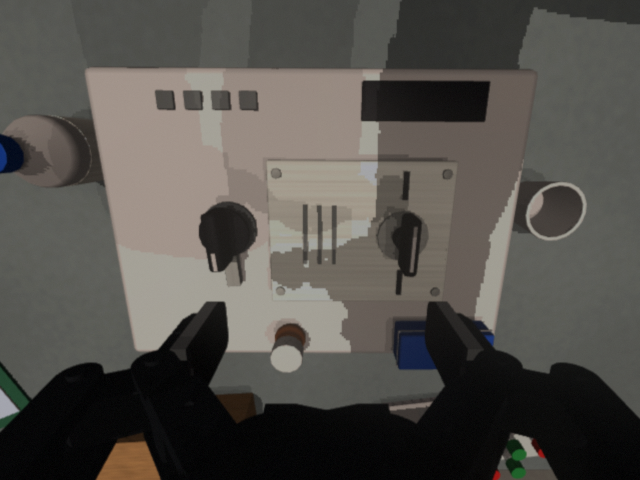

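The wing's pale stripe runs from about (416,226) to (412,272), close to the line of the ribs at (406,185) and (399,282). I'll measure the angle.

Run:
```python
from h import *
import pickle
im=cv2.imread("pics/w4.png");c=pickle.load(open("w4.pkl","rb"));g=im.mean(2)
def blob(y0,y1,x0,x1,f):
    m=np.zeros(g.shape,np.uint8);m[y0:y1,x0:x1]=f(g[y0:y1,x0:x1])
    n,l,s,ce=cv2.connectedComponentsWithStats(m);i=1+s[1:,4].argmax();v,u=np.where(l==i);return u,v
def line(u,v,z):
    w=np.array([ray(c,a,b,z)[:2] for a,b in zip(u,v)]);vx,vy,x,y=cv2.fitLine(w.astype(np.float32),2,0,.01,.01).ravel()
    print(np.round(w.min(0),4),np.round(w.max(0),4),"mid",round(x,4),round(y,4),"ang",round(np.arctan(vy/vx),3),len(u))
line(*blob(165,205,398,414,lambda a:a<50),.122)
line(*blob(268,297,392,405,lambda a:a<50),.122)
line(*blob(212,280,385,430,lambda a:a<45),.16)
line(*blob(222,273,408,420,lambda a:a>75),.16)
cv2.imwrite("pics/w4z.png",cv2.resize(im[160:300,350:470],None,fx=4,fy=4,interpolation=2))
```

```text
[0.5456 0.0615] [0.5669 0.066 ] mid 0.5564 0.0638 ang -0.011 148
[0.6258 0.0606] [0.65   0.0669] mid 0.6366 0.0631 ang -0.092 137
[0.5705 0.0475] [0.62   0.0675] mid 0.5924 0.058 ang 0.002 1141
[0.5864 0.0619] [0.6137 0.0647] mid 0.6003 0.0633 ang -0.028 110
```

View pics/w4z.png

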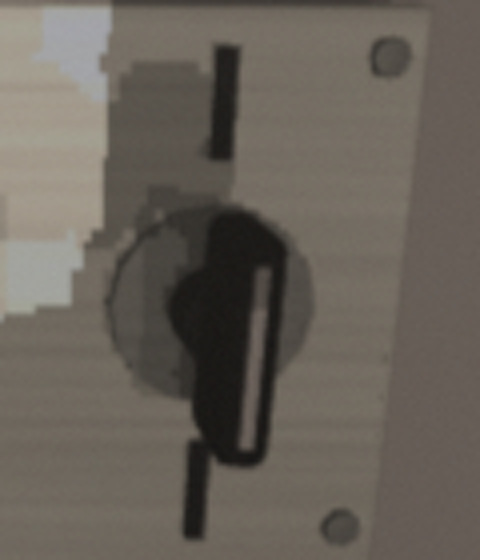

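The stripe is at -0.028 rad and the ribs at about -0.01, so the fastener is in line well within 0.2. Next I'll close the fingers and press at about (0.5955,-0.005).

Emit:
{"fn": "move_arm", "kwargs": {
  "steps": [
    [0,-6,0,0,0,0,1],
    [0,-6,40,0,0,0,1],
    [0,-6,80,0,0,0,1],
    [0,-6,105,0,0,0,1],
    [0,-6,115,0,0,0,1],
    [0,-6,115,0,0,0,1],
    [0,-6,115,0,0,0,1],
    [0,-6,115,0,0,0,1]
  ]
}}

```text
time: 12.4
ee_pos: [0.5962, -0.0025, 0.1337]
eef_rot: [[-1.0, 0.007, 0.003], [0.007, 1.0, -0.0], [-0.003, -0.0, -1.0]]
wrist_force: [-0.1, 0.6, 1.1]
finger_gap: -0.0001
finger_force: 0.0
```

```bash
python3 s.py
```

```text
12.4 [ 0.5962 -0.0025  0.1337] yaw 3.135 q6 -0.12 F [-0.1  0.6  1.1] Ftool [ 0.1  0.6 -1.1] M [-0.04  0.01 -0.05] gap -0.0001 0.0
```

Emit:
{"fn": "move_arm", "kwargs": {
  "steps": [
    [0,-2,6,0,0,0,1],
    [0,-2,12,0,0,0,1],
    [0,-2,15,0,0,0,1],
    [0,-2,18,0,0,0,1],
    [0,-2,21,0,0,0,1],
    [0,-2,23,0,0,0,1],
    [0,-2,23,0,0,0,1],
    [0,-2,23,0,0,0,1]
  ]
}}

```text
time: 13.2
ee_pos: [0.5958, -0.0049, 0.1101]
eef_rot: [[-1.0, 0.007, 0.002], [0.007, 1.0, -0.001], [-0.002, -0.001, -1.0]]
wrist_force: [-0.6, -1.0, 9.9]
finger_gap: 0.0004
finger_force: 4.8
```

```bash
python3 s.py
```

```text
13.2 [ 0.5958 -0.0049  0.1101] yaw 3.134 q6 -0.12 F [-0.6 -1.   9.9] Ftool [ 0.6 -1.  -9.9] M [-0.24  0.07  0.03] gap 0.0004 4.834171032807717
```

Emit:
{"fn": "move_arm", "kwargs": {
  "steps": [
    [0,0,1,0,0,0,1],
    [0,0,2,0,0,0,1],
    [0,0,2,0,0,0,1],
    [0,0,2,0,0,0,1],
    [0,0,2,0,0,0,1]
  ]
}}

```text
time: 13.7
ee_pos: [0.5959, -0.0049, 0.1099]
eef_rot: [[-1.0, 0.007, 0.003], [0.007, 1.0, -0.001], [-0.003, -0.001, -1.0]]
wrist_force: [-7.5, -0.6, 28.3]
finger_gap: -0.0001
finger_force: 14.0
```

```bash
python3 s.py
```

```text
13.7 [ 0.5959 -0.0049  0.1099] yaw 3.134 q6 -0.12 F [-7.5 -0.6 28.3] Ftool [  7.5  -0.7 -28.3] M [-0.11  1.62 -0.02] gap -0.0001 14.010935085243545
```

The panel is on its hard stop: z stays at 0.110 while the force rises to 28 N. I'll hand it in.

```bash
python3 -c "
from rig import ctrl
print(ctrl.finish_job())"
```

```text
the job is handed in; nothing more can be done
None
```

I turned the clamp to its stop, set the fastener in line with the ribs (within about 0.02 rad), and handed the job in at about 14 s with the gripper holding the panel home at about 28 N; the hand-in gave no verdict.

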